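Snap open the folding egg stand and load it

TASK

First open the folding egg stand: push each of its two upright wings outward past the spring's dead centre so that it snaps down level and stays there. Then take the two eggs off the egg flat and set them gently upright in the stand's cups, one egg on each wing (either cup of a wing will do). The eggs crack if squeezed or knocked hard; leave the sauce cup, the timer and the spice jars where they are, and let go of everything at the end.

Things in the scene. Friction and masses are not known exactly. Their poses are not given: they have to be found in the camera images.
- egg_stand: low folding egg stand of plain steel, fixed to the table; base 134 (x) x 124 (y) mm, end cheeks 40 mm high. Origin: centre of the underside; z up. Two wings hinged along the stand's x, at y = +50 mm (left) and -50 mm (right), 36 mm above the table. Folded, they stand upright with cups facing each other, tops 112 mm high; open, they lie level pointing outward, spanning 252 mm along y
- wing_left (a joint): hinge angle (rad) of the wing at the stand's +y side: 0 folded (5 degrees inward of upright), 1.66 open (level, at its stop). An over-centre spring resists with up to 0.15 N m (about 3 N at the cups) until half way, 0.83, then snaps it open and holds it. Folded, the gap between the facing cup rims is about 60 mm: shut fingers lowered into it can push the wing outward along y
- wing_right (a joint): the same for the wing at the stand's -y side. Each wing is a plate 116 mm long (along the hinge) and 4 mm thick, reaching 76 mm from the hinge, with two raised round egg cups (38 mm outer, 30 mm bore, rim 13 mm above the hinge plane, so 49 mm above the table when open) at stand x = -29 and +29 mm, 40 mm from the hinge
- egg_flat: grey plastic egg flat, fixed, 176 (x) x 122 (y) mm, with 2 x 3 raised round cups (rims 17 mm above the table, 38 mm outer, 30 mm bore) at x = -56, 0, +56 and y = -29, +29 mm. Origin: centre of the underside; z up. At the start egg_a stands in the cup (-56, +29), egg_b in (+56, -29); the others are empty. A tall meat slicer stands to the left of the work, beyond world y = 0.3 m
- egg_a: loose hard-boiled egg, pale shell, about 60 g, fragile (cracks if squeezed with over 15 N a finger or knocked with over 36 N), 44 mm across, 56 mm tall, upright with its blunt end down. Origin: its lowest point; z along its long axis, up. Widest 25 mm above the origin; gripped there or up to 5 mm higher with a few N, the fingertips stay above the cup rims
- egg_b: the second egg, just the same
- egg_a_mid (a point): centre of egg_a at its widest height, 25 mm above its lowest point
- egg_b_mid (a point): centre of egg_b at its widest height
- pocket_left_0 (a point): seat point of a cup on the left wing, moving with the wing: where the middle (widest height) of a seated egg comes to lie, 31 mm above the wing's hinge plane (67 mm above the table when the wing is open)
- pocket_left_1 (a point): seat point of a cup on the left wing, moving with the wing: where the middle (widest height) of a seated egg comes to lie, 31 mm above the wing's hinge plane (67 mm above the table when the wing is open)
- pocket_right_0 (a point): seat point of a cup on the right wing, moving with the wing: where the middle (widest height) of a seated egg comes to lie, 31 mm above the wing's hinge plane (67 mm above the table when the wing is open)
- pocket_right_1 (a point): seat point of a cup on the right wing, moving with the wing: where the middle (widest height) of a seated egg comes to lie, 31 mm above the wing's hinge plane (67 mm above the table when the wing is open)
- ramekin: bystander: small steel sauce cup, 65 mm across, 37 mm high; origin under its centre
- timer: bystander: white wind-up timer, 66 mm across, 53 mm high; origin under its centre
- spice_jar: bystander: loose spice jar with a white cap, 47 mm across, 98 mm high, behind the work; origin under its centre

How it is judged:
By the outcome, as a careful person would: the job done as asked, in the order asked, and still so for the second after the job is handed in, with the robot touching nothing.
It also fails if it takes over 72 s, if anything falls off the work surface, if the arm or the gripper's body presses on something with over 40 N, if the wrist force passes 120 N, or if a joint passes its speed limit or range.

ROBOT

A 6-joint arm with a two-finger parallel gripper is mounted at the origin on a cart in front of the work surface, level with it; the furniture and walls round the work are solid. World frame = base frame: x ahead of the robot, y to its left, z up, the work surface at z = 0. Lengths are in m, angles in rad, forces in N, time in s.
With the tool pointing down it reaches from about 0.35 to 0.85 m from the base axis. Payload 8.1 kg.
Tool frame: the origin (TCP) lies on the mounting face of the last link; the fingertips stand 186 mm ahead of it and the grasp point (between the pads) lies 167 mm ahead of it; z points along the fingers, y is the line along which they close (so a half turn about z gives the same grasp; the last joint's range is limited). The gripper opens to 93 mm and grips with 3 to 60 N. Pads are 15 mm wide; open, the fingers measure 128 mm over their backs; the gripper's body (75 mm by 188 mm) begins 65 mm behind the grasp point.
Start: joints at [-1.19, 0.13, 1.488, -0, 1.523, -0.085], TCP at [0.27, -0.536, 0.405] pointing down, gripper open.
Joint ranges: [-2.96, 2.96], [-0.89, 2.26], [0.02, 2.5], [-1.34, 4.48], [0, 2.73], [-2.66, 2.66]. Speed limits (rad/s): [2.39, 2.39, 2.79, 3.14, 3.14, 3.14].

INTERFACE

Orientations are given as a rotation vector (axis times angle).
In Python, from plant import * gives the robot as it stands. The module is installed in compiled form; this text tells all that it offers.
- The arm moves only by the tool arm_command, never from a script. Its argument "increments" is a list of rows, each a list of 6 numbers: the shift along the tool's x, y, z in units of 0.2 m (1.0 is 0.2 m), then the turn, a rotation vector about the tool's x, y, z in units of pi rad (1.0 is pi rad). A call has exactly 5 rows; each row is the pose to reach, as a shift and turn from the pose commanded when the call began, along the tool's axes at that moment, turning the shorter way round; what a row does not reach only later rows make up. A row lasts 1/8 s, in which the tool goes at most 62.5 mm and 10.7 degrees, less where a joint would pass 70% of its speed; a pose out of reach is approached as far as the arm can. A call with a number of a shift or a turn outside -1 to 1 is refused whole. A call with a gripper value outside its range is refused whole. "fingers" is the closure, from -1 (fully open) to 1 (shut), set as the call begins (left out, the last holds). The fingers move at their own pace and stop on an object; "force" is the grip in N (left out, the last holds). Time passes only in rows, so rows that repeat a pose let the fingers close, or fill a call up. It gives the time, the measured TCP pose, the force, the opening and the grip force at its end, in the units of the state.
- read_state(): the state, without advancing time (a new reading comes with each control period).
- read_camera(name): name is "scene" or "side" or "wrist"; returns a dict with "image" (400x640x3 uint8, red, green, blue), "fx", "fy", "cx", "cy" (pixels), "T" (4x4, takes a point from camera to world coordinates). Camera axes: x right, y down, z forward; pixel columns grow to the right and rows downward; lengths in m; the calibration is good to about 2 mm. A picture is of the moment at which its call begins. There is no depth.
- close_job(): hands the job in; it is judged then, once.
The state is a dict: "t": time; "q": joint angles; "dq": joint speeds; "joint_torque": joint torques, N m; "tool_pos": TCP position; "orientation": TCP orientation; "force": force on the tool from outside, world axes, zero at the start; "wrist_torque": the same for the moment, N m; "opening": finger opening in m; "gripper_force": force on a finger pad.
Only numpy, scipy, OpenCV 4.12 (cv2) and the standard library are available. Lean on these libraries where they do the work, as an engineer would, in place of code of your own. Each camera call takes 0.05 s, during which the arm holds its last target. There are 200 camera calls.

## Working session

There is one attempt and no reset: what is moved stays moved. The work goes in short steps, Python scripts to look and compute and a tool call to move; the robot and the scene stay as the last step left them, time stands still between calls to the robot, and variables do not carry over. Pictures are saved under pics/ and viewed, at most 10 in all, crops included, and the job is handed in when it is done.

Besides the shell and the picture viewer there is one more tool, called after "Emit:" in YAML: its name, and indented under it one key for each argument. arm_command: Moves the arm, as the interface text tells. Shifts and turns lie within -1 to 1; 1 stands for 0.2 m of shift or pi rad of turn. Its arguments: {"type":"object","properties":{"increments":{"type":"array","items":{"type":"array","items":{"type":"number","minimum":-1,"maximum":1}}},"fingers":{"type":"number"},"force":{"type":"number"}},"required":["increments"]}

```bash
mkdir -p pics; cat > h.py <<'E'
from plant import *
import numpy as np, cv2
from scipy.spatial.transform import Rotation as R
def snap(n,f):
    c=read_camera(n); cv2.imwrite(f'pics/{f}.png',c['image'][:,:,::-1]); np.savez(f'pics/{f}.npz',**{k:c[k] for k in('fx','fy','cx','cy','T')}); return c
def px(f,u,v,z):
    c=np.load(f'pics/{f}.npz');T=c['T'];d=T[:3,:3]@[(u-c['cx'])/c['fx'],(v-c['cy'])/c['fy'],1];o=T[:3,3]
    return (o+d*(z-o[2])/d[2]).round(4)
def proj(f,p):
    c=np.load(f'pics/{f}.npz');T=c['T'];q=T[:3,:3].T@(np.array(p)-T[:3,3]);return (c['fx']*q[0]/q[2]+c['cx'],c['fy']*q[1]/q[2]+c['cy'])
E
python3 - <<'E'
from h import *
for n in('scene','side'):
    c=snap(n,n+'0');print(n,c['T'].round(3).tolist(),c['fx'])
s=read_state();print(s)
E
```

```text
scene [[-0.6, -0.291, 0.745, -0.235], [-0.8, 0.228, -0.556, 0.558], [-0.008, -0.929, -0.37, 0.493], [0.0, 0.0, 0.0, 1.0]] 518.1796790751649
side [[-0.987, -0.114, 0.11, 0.481], [-0.157, 0.626, -0.764, 0.689], [0.018, -0.772, -0.636, 0.688], [0.0, 0.0, 0.0, 1.0]] 468.83764128184157
{'t': 0.1, 'q': array([-1.19039567e+00,  1.31097608e-01,  1.48916813e+00, -3.12657513e-05,
        1.52300013e+00, -8.53727402e-02]), 'dq': array([ 0.00022532, -0.00237409, -0.00351152, -0.00022728,  0.00060978,
        0.00088641]), 'joint_torque': array([ 1.71245971e-03, -5.61346006e+01, -4.93095231e+01,  7.70827266e-02,
        2.91964004e-02, -1.09681378e-04]), 'tool_pos': array([ 0.26942124, -0.5358791 ,  0.40378618]), 'orientation': array([-3.05517649e+00, -7.24660942e-01,  4.34595170e-04]), 'force': array([-0.23182603, -0.14150126,  0.20739329]), 'wrist_torque': array([ 0.01370977, -0.0044845 , -0.02187955]), 'gripper_force': 0.0, 'opening': 0.09303628935639828}
```

View pics/scene0.png

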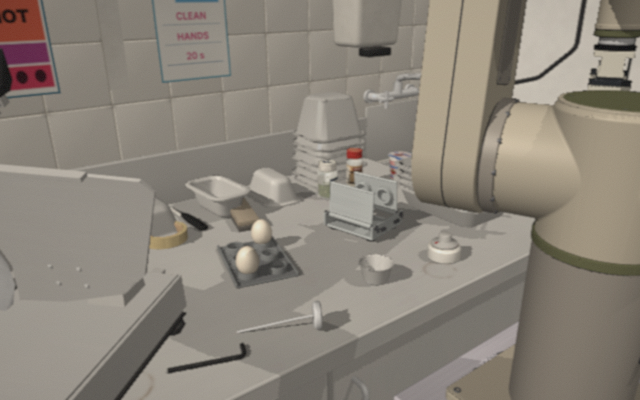

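View pics/side0.png

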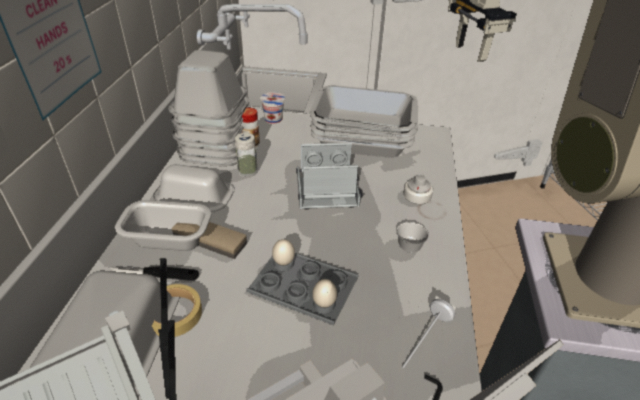

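The scene view shows the stand near (365,210) and eggs at (262,231) and (248,262). In the side view, the stand is near (330,185), the eggs at (283,252) and (324,293), the ramekin at (411,236), the timer at (419,190) and the jar at (246,155). I'll zoom in on the side view.

```bash
python3 - <<'E'
from h import *
a=cv2.imread('pics/side0.png')[135:325,240:440];b=cv2.imread('pics/scene0.png')[155:290,210:410]
cv2.imwrite('pics/side0c.png',cv2.resize(a,None,fx=3.15,fy=3.15,interpolation=2))
cv2.imwrite('pics/scene0c.png',cv2.resize(b,None,fx=4,fy=4,interpolation=2))
for n,u,v,z in [('egg1',283,253,.03),('egg2',324,294,.03),('ram',411,246,0),('timer',418,200,0),('jar',246,170,0)]: print(n,px('side0',u,v,z))
for n,u,v,z in [('egg1',262,231,.03),('egg2',248,262,.03),('ram',374,281,0),('timer',443,260,0)]: print(n,px('scene0',u,v,z))
E
```

```text
egg1 [0.6356 0.0689 0.03  ]
egg2 [0.5425 0.1548 0.03  ]
ram [ 0.3858 -0.0254  0.    ]
timer [ 0.3705 -0.1809  0.    ]
jar [ 0.7944 -0.2233  0.    ]
egg1 [0.6494 0.0593 0.03  ]
egg2 [0.5449 0.1521 0.03  ]
ram [ 0.3852 -0.0236  0.    ]
timer [ 0.3622 -0.1892  0.    ]
```

View pics/side0c.png

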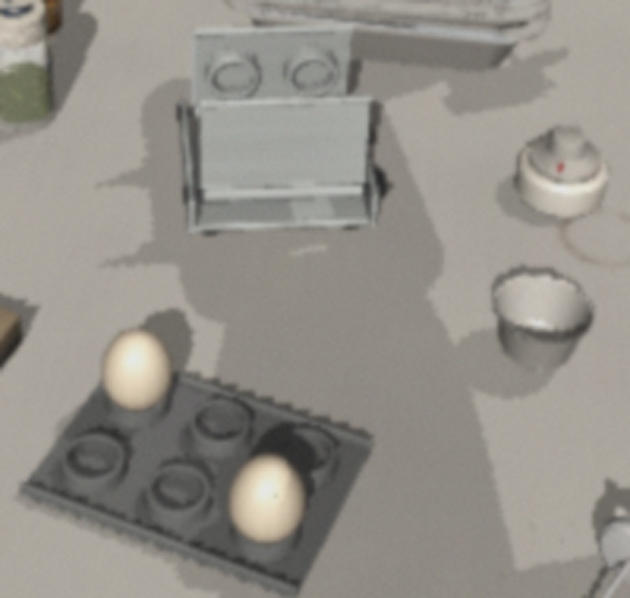

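View pics/scene0c.png

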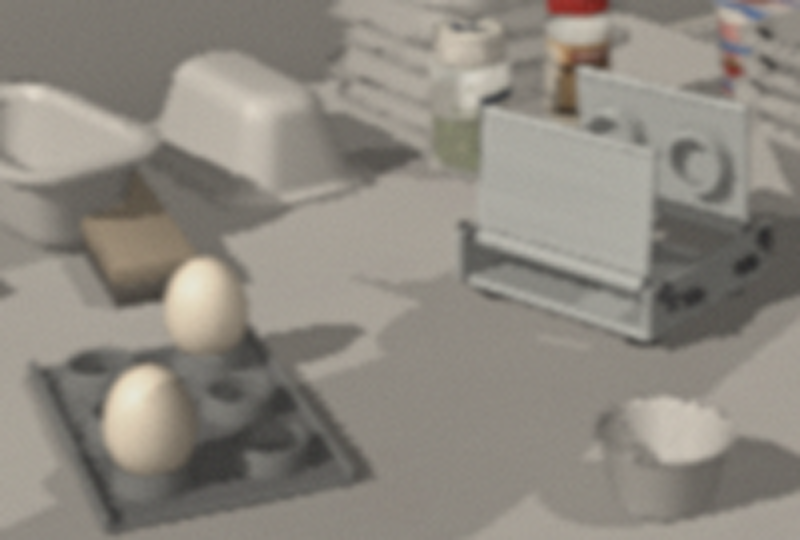

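```bash
python3 - <<'E'
from h import *
from scipy.optimize import least_squares
S=lambda u,v:(240+u/3.15,135+v/3.15); C=lambda u,v:(210+u/4,155+v/4)
wt=.0434
pts=[('side0',S(200,103),(.058,wt,.112)),('side0',S(374,98),(-.058,wt,.112)),('side0',S(190,232),(.067,.062,0)),('side0',S(378,226),(-.067,.062,0)),
('side0',S(194,30),(.058,-wt,.112)),('side0',S(353,28),(-.058,-wt,.112)),
('scene0',C(485,107),(.058,wt,.112)),('scene0',C(655,150),(-.058,wt,.112)),('scene0',C(580,68),(.058,-wt,.112)),('scene0',C(750,108),(-.058,-wt,.112)),('scene0',C(465,292),(.067,.062,0)),('scene0',C(650,342),(-.067,.062,0))]
def f(p):
    c,s=np.cos(p[2]),np.sin(p[2]);o=[]
    for n,uv,l in pts:
        o+=list(np.array(proj(n,(p[0]+c*l[0]-s*l[1],p[1]+s*l[0]+c*l[1],l[2])))-uv)
    return o
r=least_squares(f,[.55,-.15,0],loss='soft_l1');print(r.x,np.round(f(r.x),1))
e={}
for n,a,b in [('egg_b?',S(137,370),C(206,305)),('egg_a?',S(267,498),C(151,420))]:
    q=least_squares(lambda p:np.r_[np.array(proj('side0',p))-a,np.array(proj('scene0',p))-b],[.6,.1,.04]);print(n,q.x,q.fun.round(1),px('side0',*a,.038),px('scene0',*b,.038))
s=read_state();print(R.from_rotvec(s['orientation']).as_matrix().round(3))
E
```

```text
[ 0.58093783 -0.16770201  0.23648205] [ 0.5 -1.9 -0.5 -2.   0.1  3.  -0.3  2.6  0.3 -0.9  0.6 -1.7  0.4 -0.7
  1.2 -0.1 -0.3 -0.5 -0.5 -0.4 -2.7  0.5 -0.5  4.2]
egg_b? [0.63366232 0.07108485 0.03660276] [ 0.2 -0.9 -0.6  0.8] [0.6331 0.0749 0.038 ] [0.6337 0.0694 0.038 ]
egg_a? [0.5409601  0.15554429 0.03570948] [ 0.1 -0.7 -0.5  0.6] [0.5407 0.1591 0.038 ] [0.5386 0.1556 0.038 ]
[[ 0.893  0.449 -0.001]
 [ 0.449 -0.893  0.002]
 [ 0.    -0.002 -1.   ]]
```

Emit:
arm_command:
  increments:
    - [0.2, -0.086, 0, 0, 0, -0.042]
    - [0.4, -0.172, 0, 0, 0, -0.084]
    - [0.6, -0.258, 0, 0, 0, -0.126]
    - [0.8, -0.344, 0, 0, 0, -0.168]
    - [1.0, -0.43, 0, 0, 0, -0.21]
  fingers: 1

```text
t: 0.72
tool_pos: [0.4102, -0.3681, 0.4043]
orientation: [-2.653, -1.681, 0.0]
force: [-0.6, 0.4, -0.4]
opening: 0.0476
gripper_force: 0.0
```

```bash
cat >> h.py <<'E'
def go(x,y,tip=None,yaw=None):
    s=read_state();M=R.from_rotvec(s['orientation']);t=np.array([x,y,(tip+.186) if tip is not None else s['tool_pos'][2]])
    Y=yaw if yaw is not None else .2365+np.pi/2
    G=R.from_matrix(np.array([[np.cos(Y),np.sin(Y),0],[np.sin(Y),-np.cos(Y),0],[0,0,-1]]).astype(float))
    print('shift',(M.inv().apply(t-s['tool_pos'])/.2).round(3),'turn',((M.inv()*G).as_rotvec()/np.pi).round(3),'pos',s['tool_pos'].round(4),'t',s['t'],'F',s['force'].round(1),s['opening'])
E
python3 -c "
from h import *
go(.581,-.168)"
```

```text
shift [1.269 0.345 0.   ] turn [-0.    -0.    -0.216] pos [ 0.4102 -0.3681  0.4043] t 0.725 F [-0.6  0.4 -0.4] 0.04759724228781863
```

Emit:
arm_command:
  increments:
    - [0.2, 0.055, 0, 0, 0, -0.043]
    - [0.4, 0.11, 0, 0, 0, -0.086]
    - [0.6, 0.165, 0, 0, 0, -0.13]
    - [0.8, 0.22, 0, 0, 0, -0.173]
    - [1.0, 0.275, 0, 0, 0, -0.216]

```text
t: 1.35
tool_pos: [0.546, -0.2114, 0.4042]
orientation: [-1.942, -2.469, 0.0]
force: [1.1, -0.3, -0.6]
opening: 0.0011
gripper_force: 0.0
```

```bash
python3 -c "
from h import *
go(.581,-.168)
c=snap('wrist','w1');print(c['T'].round(3),c['fx'])
for y in(-1,1):
  for x in(-1,1):
    print(x,y,proj('w1',np.r_[np.array([.581,-.168])+R.from_rotvec([0,0,.2365]).as_matrix()[:2,:2]@[x*.058,y*.0434],.112]))
"
```

```text
shift [ 0.17   0.221 -0.   ] turn [-0. -0.  0.] pos [ 0.546  -0.2114  0.4042] t 1.35 F [ 1.1 -0.3 -0.6] 0.0010804452953772571
[[ 0.972  0.228  0.061  0.529]
 [ 0.236 -0.939 -0.251 -0.141]
 [ 0.     0.259 -0.966  0.384]
 [ 0.     0.     0.     1.   ]] 319.4607469623398
-1 -1 (np.float64(309.15899111698553), np.float64(204.1960093246202))
1 -1 (np.float64(439.5922033372643), np.float64(204.39601351923517))
-1 1 (np.float64(308.0012940535258), np.float64(102.58426986425545))
1 1 (np.float64(449.63252569844155), np.float64(102.83916198269299))
```

View pics/w1.png

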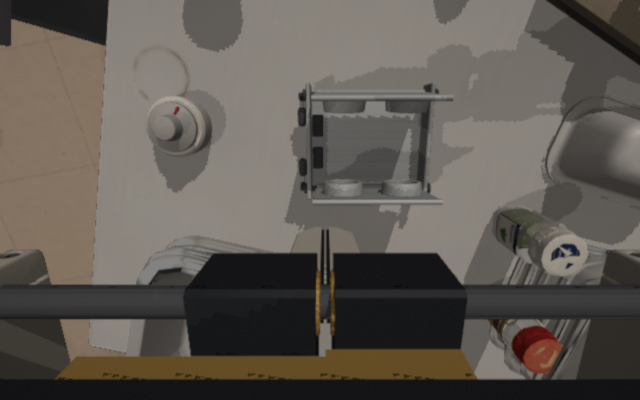

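The wrist view shows the wing tops at v≈96 (u 309–453) and v≈200 (u 311–442). That puts the stand about 4 mm further along its +y than my estimate, so I take (.582, -.163). Next I lower the shut fingers into the gap.

Emit:
arm_command:
  increments:
    - [0.1, 0.12, 0, 0, 0, 0]
    - [0.193, 0.232, 0, 0, 0, 0]
    - [0.193, 0.232, 0.2, 0, 0, 0]
    - [0.193, 0.232, 0.45, 0, 0, 0]
    - [0.193, 0.232, 0.716, 0, 0, 0]

```text
t: 2.02
tool_pos: [0.5815, -0.1643, 0.2602]
orientation: [1.948, 2.464, 0.0]
force: [0.4, -0.2, -0.1]
opening: 0.0002
gripper_force: 0.0
```

Emit:
arm_command:
  increments:
    - [0.06, 0, 0, 0, 0, 0]
    - [0.12, 0, 0, 0, 0, 0]
    - [0.18, 0, 0, 0, 0, 0]
    - [0.24, 0, 0, 0, 0, 0]
    - [0.3, 0, 0, 0, 0, 0]

```text
t: 2.65
tool_pos: [0.5684, -0.1057, 0.2652]
orientation: [1.945, 2.461, 0.001]
force: [-1.1, -1.5, 2.1]
opening: 0.0008
gripper_force: 1.3
```

Emit:
arm_command:
  increments:
    - [0.03, 0, 0, 0, 0, 0]
    - [0.06, 0, 0, 0, 0, 0]
    - [0.09, 0, 0, 0, 0, 0]
    - [0.1, 0, 0, 0, 0, 0]
    - [0.1, 0, 0, 0, 0, 0]

```text
t: 3.28
tool_pos: [0.563, -0.0863, 0.2614]
orientation: [-1.947, -2.465, 0.0]
force: [-0.2, -0.3, -0.1]
opening: 0.0005
gripper_force: 0.0
```

Emit:
arm_command:
  increments:
    - [-0.1, 0, 0, 0, 0, 0]
    - [-0.2, 0, 0, 0, 0, 0]
    - [-0.3, 0, 0, 0, 0, 0]
    - [-0.4, 0, 0, 0, 0, 0]
    - [-0.46, 0, 0, 0, 0, 0]

```text
t: 3.9
tool_pos: [0.5846, -0.1778, 0.2615]
orientation: [1.949, 2.464, -0.0]
force: [-0.1, -0.1, -0.3]
opening: 0.0001
gripper_force: 0.0
```

Emit:
arm_command:
  increments:
    - [-0.06, 0, 0, 0, 0, 0]
    - [-0.12, 0, 0, 0, 0, 0]
    - [-0.18, 0, 0, 0, 0, 0]
    - [-0.24, 0, 0, 0, 0, 0]
    - [-0.3, 0, 0, 0, 0, 0]

```text
t: 4.53
tool_pos: [0.5983, -0.2353, 0.2614]
orientation: [1.947, 2.465, -0.001]
force: [-0.9, 0.8, 0.1]
opening: 0.0005
gripper_force: 0.0
```

Emit:
arm_command:
  increments:
    - [-0.03, 0, 0, 0, 0, 0]
    - [-0.05, 0, 0, 0, 0, 0]
    - [-0.05, 0, -0.2, 0, 0, 0]
    - [-0.05, 0, -0.4, 0, 0, 0]
    - [-0.05, 0, -0.6, 0, 0, 0]
  fingers: 0.2

```text
t: 5.15
tool_pos: [0.6004, -0.244, 0.3827]
orientation: [-1.947, -2.465, 0.0]
force: [0.7, 0.0, -0.7]
opening: 0.037
gripper_force: 0.0
```

```bash
python3 -c "
from h import *
c=snap('side','side1');b=snap('wrist','w2')['image'][:,:,::-1]
a=c['image'][130:330,200:440,::-1]
cv2.imwrite('pics/mix.png',np.vstack([cv2.resize(a,None,fx=2.5,fy=2.5)[:300],b[:230,20:620]]))
go(.641,.062,.1)"
```

```text
shift [1.449 0.542 0.506] turn [ 0.002  0.002 -0.001] pos [ 0.6017 -0.2446  0.3883] t 5.25 F [-0.2 -0.1  0.5] 0.03710104171549692
```

View pics/mix.png

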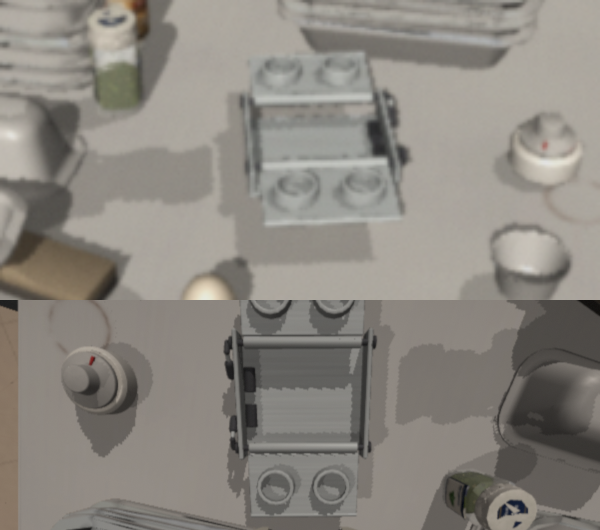

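Both wings lie level. In the wrist view the right cups' centres are at about full-image (295,185) and (351,186). I move toward the eggs and look again.

Emit:
arm_command:
  increments:
    - [0.25, 0.1, 0, 0, 0, 0]
    - [0.5, 0.2, 0, 0, 0, 0]
    - [0.75, 0.2, 0, 0, 0, 0]
    - [1.0, 0.2, 0, 0, 0, 0]
    - [1.0, 0.2, 0, 0, 0, 0]
  fingers: -0.6

```text
t: 5.88
tool_pos: [0.5925, -0.037, 0.3809]
orientation: [-1.942, -2.468, -0.0]
force: [-0.1, -0.0, 0.2]
opening: 0.0742
gripper_force: 0.0
```

```bash
python3 -c "
from h import *
print(px('w2',295,185,.049),px('w2',351,186,.049))
go(.636,.069,.1)
c=snap('wrist','w3');print(c['T'].round(3)); print(proj('w3',[.6336,.071,.037]),proj('w3',[.541,.1555,.037]))"
```

```text
[ 0.5753 -0.2561  0.049 ] [ 0.6318 -0.2439  0.049 ]
shift [0.463 0.336 0.475] turn [-0. -0.  0.] pos [ 0.5925 -0.037   0.3809] t 5.875 F [-0.1 -0.   0.2] 0.07424335496314982
[[ 0.972  0.228  0.061  0.575]
 [ 0.236 -0.939 -0.251  0.033]
 [ 0.     0.258 -0.966  0.361]
 [ 0.     0.     0.     1.   ]]
(np.float64(392.7771451234453), np.float64(84.58376827882633)) (np.float64(319.39871011554237), np.float64(-40.52451736152878))
```

View pics/w3.png

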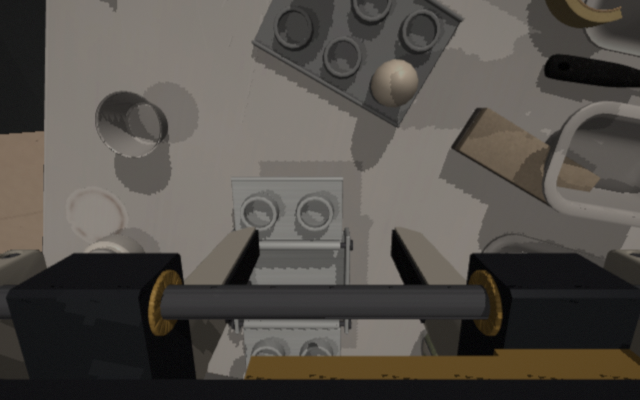

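The wrist view shows egg_b at (395,84) and the left wing cups at (260,214) and (315,214). The flat cups are at (294,28), (343,57), (371,3) and (421,31).

```bash
python3 -c "
from h import *
L=[px('w3',260,214,.049),px('w3',315,214,.049)];print(L)
P=np.array([px('w3',*q,.017)[:2] for q in[(294,28),(343,57),(371,3),(421,31)]]);A=np.array([[-56,-29],[0,-29],[0,29],[56,29]])/1e3
H=(A-A.mean(0)).T@(P-P.mean(0));a=np.arctan2(H[0,1]-H[1,0],H[0,0]+H[1,1]);M=np.array([[np.cos(a),-np.sin(a)],[np.sin(a),np.cos(a)]])
c=P.mean(0)-M@A.mean(0);print(a,c,P-c-A@M.T,'a',c+M@[-.056,.029],'b',c+M@[.056,-.029],px('w3',395,84,.038))
R4=np.array([[.5753,-.2561],[.6318,-.2439],L[0][:2],L[1][:2]]);B=np.array([[-29,-90],[29,-90],[-29,90],[29,90]])/1e3
H=(B).T@(R4-R4.mean(0));a=np.arctan2(H[0,1]-H[1,0],H[0,0]+H[1,1]);M=np.array([[np.cos(a),-np.sin(a)],[np.sin(a),np.cos(a)]]);print(a,R4.mean(0)+B@M.T)
go(*px('w3',395,84,.038)[:2],.12)
"
```

```text
[array([ 0.5353, -0.0833,  0.049 ]), array([ 0.5902, -0.07  ,  0.049 ])]
-0.2606897900697536 [0.58865  0.113675] [[ 0.00113256  0.00071132]
 [ 0.00012467  0.00104516]
 [-0.00072467 -0.00209516]
 [-0.00053256  0.00033868]] a [0.54201677 0.156129  ] b [0.63528323 0.071221  ] [0.6353 0.0719 0.038 ]
0.23058087713306372 [[ 0.5754864  -0.25757079]
 [ 0.63195136 -0.24431529]
 [ 0.53434864 -0.08233471]
 [ 0.5908136  -0.06907921]]
shift [0.488 0.336 0.375] turn [-0. -0. -0.] pos [ 0.5929 -0.0387  0.381 ] t 5.925 F [ 0.3 -0.2 -0.2] 0.07406649043796387
```

Emit:
arm_command:
  increments:
    - [0.15, 0.1, 0, 0, 0, 0]
    - [0.3, 0.2, 0.1, 0, 0, 0]
    - [0.45, 0.31, 0.2, 0, 0, 0]
    - [0.488, 0.336, 0.37, 0, 0, 0]
    - [0.488, 0.336, 0.37, 0, 0, 0]
  force: 5

```text
t: 6.55
tool_pos: [0.635, 0.0697, 0.3034]
orientation: [-1.944, -2.461, 0.008]
force: [0.5, 0.6, -0.1]
opening: 0.0742
gripper_force: 0.0
```

```bash
python3 -c "
from h import *
go(.6353,.0716,.0195)"
```

```text
shift [0.009 0.007 0.489] turn [-0.002 -0.    -0.001] pos [0.635  0.0697 0.3034] t 6.55 F [ 0.5  0.6 -0.1] 0.07424697410651201
```

Emit:
arm_command:
  increments:
    - [0, 0, 0.15, 0, 0, 0]
    - [0, 0, 0.3, 0, 0, 0]
    - [0, 0, 0.42, 0, 0, 0]
    - [0, 0, 0.5, 0, 0, 0]
    - [0, 0, 0.5, 0, 0, 0]

```text
t: 7.18
tool_pos: [0.6358, 0.0693, 0.207]
orientation: [-1.948, -2.463, 0.002]
force: [0.7, -0.8, 0.4]
opening: 0.0742
gripper_force: 0.0
```

```bash
python3 -c "
from h import *
go(.6353,.0716,.0195)
c=snap('wrist','w4');go(.6353,.0716,.0195)
c=snap('side','s4');print(proj('s4',[.6353,.0716,.0355]))"
```

```text
shift [0.012 0.    0.008] turn [-0.001 -0.    -0.001] pos [0.6358 0.0693 0.207 ] t 7.175 F [ 0.7 -0.8  0.4] 0.0742345410464224
shift [ 0.011 -0.002  0.013] turn [ 0.     0.    -0.001] pos [0.6363 0.0695 0.2082] t 7.225 F [0.2 0.1 0.4] 0.07419441049638104
(np.float64(282.78977685011574), np.float64(252.01026845759282))
```

View pics/w4.png

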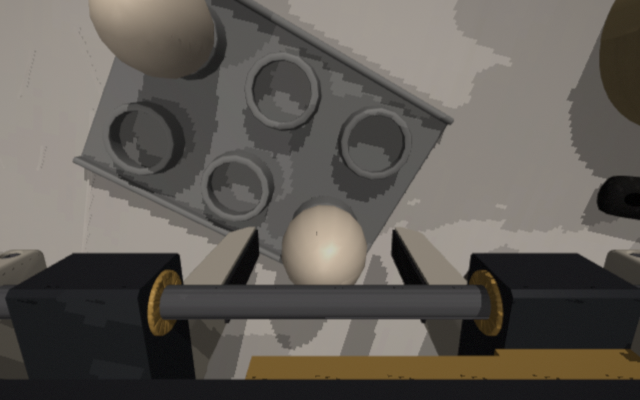

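Egg_b sits midway between the fingers, at about (324,247). I close gently.

Emit:
arm_command:
  increments:
    - [0.01, 0, 0.01, 0, 0, 0]
    - [0.01, 0, 0.01, 0, 0, 0]
    - [0.01, 0, 0.01, 0, 0, 0]
    - [0.01, 0, 0.01, 0, 0, 0]
    - [0.01, 0, 0.01, 0, 0, 0]
  fingers: -0.05
  force: 5

```text
t: 7.9
tool_pos: [0.6355, 0.0722, 0.2056]
orientation: [-1.948, -2.465, 0.0]
force: [-0.1, 0.4, -0.1]
opening: 0.0487
gripper_force: 0.0
```

Emit:
arm_command:
  increments:
    - [0, 0, 0, 0, 0, 0]
    - [0, 0, 0, 0, 0, 0]
    - [0, 0, 0, 0, 0, 0]
    - [0, 0, 0, 0, 0, 0]
    - [0, 0, 0, 0, 0, 0]
  fingers: 0.2
  force: 5

```text
t: 8.52
tool_pos: [0.6352, 0.072, 0.2054]
orientation: [-1.947, -2.464, 0.002]
force: [-5.6, -2.2, 4.0]
opening: 0.0435
gripper_force: 5.0
```

Emit:
arm_command:
  increments:
    - [0, 0, -0.03, 0, 0, 0]
    - [0, 0, -0.1, 0, 0, 0]
    - [0, 0, -0.25, 0, 0, 0]
    - [0, 0, -0.4, 0, 0, 0]
    - [0, 0, -0.5, 0, 0, 0]

```text
t: 9.15
tool_pos: [0.6362, 0.0723, 0.3086]
orientation: [1.946, 2.463, 0.004]
force: [1.2, -0.3, -1.0]
opening: 0.0436
gripper_force: 5.0
```

```bash
python3 -c "
from h import *
print(read_state()['gripper_force']);go(.632,-.2443,.11)"
```

```text
4.999898497480899
shift [-1.535 -0.387  0.062] turn [ 0.001  0.    -0.001] pos [0.6362 0.0723 0.3086] t 9.15 F [ 1.2 -0.3 -1. ] 0.04355535795766122
```

Emit:
arm_command:
  increments:
    - [-0.08, -0.02, -0.05, 0, 0, 0]
    - [-0.25, -0.06, -0.1, 0, 0, 0]
    - [-0.45, -0.11, -0.1, 0, 0, 0]
    - [-0.65, -0.16, -0.1, 0, 0, 0]
    - [-0.85, -0.21, -0.1, 0, 0, 0]

```text
t: 9.78
tool_pos: [0.6333, -0.1052, 0.3246]
orientation: [-1.948, -2.464, 0.001]
force: [0.0, -0.0, -0.7]
opening: 0.0428
gripper_force: 5.0
```

Emit:
arm_command:
  increments:
    - [-0.2, -0.05, 0, 0, 0, 0]
    - [-0.4, -0.1, 0, 0, 0, 0]
    - [-0.58, -0.15, 0, 0, 0, 0]
    - [-0.66, -0.18, 0, 0, 0, 0]
    - [-0.685, -0.18, 0, 0, 0, 0]

```text
t: 10.4
tool_pos: [0.6301, -0.2456, 0.3249]
orientation: [-1.949, -2.462, 0.0]
force: [0.4, -0.3, -0.6]
opening: 0.0432
gripper_force: 5.0
```

Emit:
arm_command:
  increments:
    - [0, 0, 0, 0, 0, 0]
    - [0, 0, 0, 0, 0, 0]
    - [0, 0, 0, 0, 0, 0]
    - [0, 0, 0.05, 0, 0, 0]
    - [0, 0, 0.1, 0, 0, 0]

```text
t: 11.02
tool_pos: [0.6306, -0.2442, 0.3046]
orientation: [-1.947, -2.465, 0.0]
force: [-0.5, -0.6, -1.3]
opening: 0.0428
gripper_force: 5.0
```

```bash
python3 -c "
from h import *
c=snap('wrist','w5');go(.632,-.2443,.0525)
cv2.imwrite('pics/w5c.png',cv2.resize(c['image'][120:340,180:480,::-1],None,fx=2,fy=2))"
```

```text
shift [-0.004  0.01   0.32 ] turn [-0.001 -0.001 -0.001] pos [ 0.6301 -0.2441  0.3025] t 11.075 F [-0.7  0.1 -2.2] 0.04337214537039011
```

View pics/w5c.png

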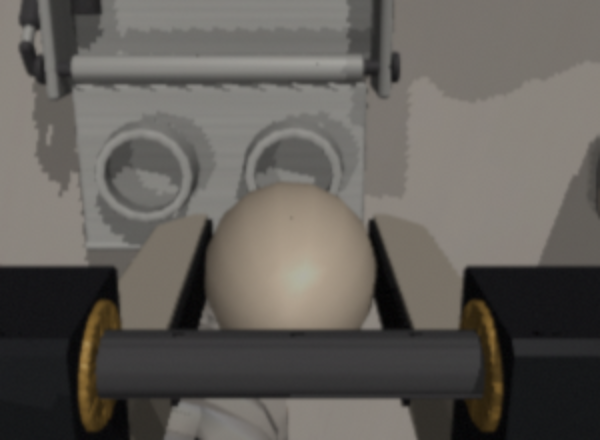

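Egg_b is held above the wing. The rims are at crop (144,174) and (293,175), which is full-image (252,207) and (326.7,207).

```bash
python3 -c "
from h import *
print(px('w5',252,207,.049),px('w5',326.7,207.5,.049))"
```

```text
[ 0.5763 -0.2579  0.049 ] [ 0.6325 -0.245   0.049 ]
```

Emit:
arm_command:
  increments:
    - [0, 0.009, 0.05, 0, 0, 0]
    - [0, 0.009, 0.12, 0, 0, 0]
    - [0, 0.009, 0.2, 0, 0, 0]
    - [0, 0.009, 0.26, 0, 0, 0]
    - [0, 0.009, 0.29, 0, 0, 0]

```text
t: 11.7
tool_pos: [0.632, -0.244, 0.2459]
orientation: [-1.947, -2.463, 0.001]
force: [0.5, 0.2, -0.1]
opening: 0.0433
gripper_force: 5.0
```

Emit:
arm_command:
  increments:
    - [0, 0, 0.01, 0, 0, 0]
    - [0, 0, 0.02, 0, 0, 0]
    - [0, 0, 0.03, 0, 0, 0]
    - [0, 0, 0.04, 0, 0, 0]
    - [0, 0, 0.045, 0, 0, 0]

```text
t: 12.32
tool_pos: [0.6325, -0.2442, 0.2387]
orientation: [1.947, 2.464, -0.0]
force: [0.2, -1.2, 1.3]
opening: 0.0432
gripper_force: 5.0
```

Emit:
arm_command:
  increments:
    - [0, 0, 0.003, 0, 0, 0]
    - [0, 0, 0.006, 0, 0, 0]
    - [0, 0, 0.007, 0, 0, 0]
    - [0, 0, 0.007, 0, 0, 0]
    - [0, 0, 0.007, 0, 0, 0]

```text
t: 12.95
tool_pos: [0.6324, -0.2445, 0.2375]
orientation: [1.948, 2.464, -0.001]
force: [-1.4, -3.8, 5.0]
opening: 0.0432
gripper_force: 5.0
```

Contact: 5 N up and a push toward -y. I shift 1 mm that way and release.

Emit:
arm_command:
  increments:
    - [-0.004, 0, 0, 0, 0, 0]
    - [-0.006, 0, 0, 0, 0, 0]
    - [-0.006, 0, 0, 0, 0, 0]
    - [-0.006, 0, 0, 0, 0, 0]
    - [-0.006, 0, 0, 0, 0, 0]

```text
t: 13.58
tool_pos: [0.6326, -0.2452, 0.237]
orientation: [-1.948, -2.465, 0.0]
force: [-0.9, -3.2, 5.2]
opening: 0.0426
gripper_force: 5.0
```

Emit:
arm_command:
  increments:
    - [0, 0, 0, 0, 0, 0]
    - [0, 0, 0, 0, 0, 0]
    - [0, 0, 0, 0, 0, 0]
    - [0, 0, 0, 0, 0, 0]
    - [0, 0, 0, 0, 0, 0]
  force: 3

```text
t: 14.2
tool_pos: [0.6325, -0.2452, 0.2368]
orientation: [-1.947, -2.464, 0.0]
force: [-2.1, -2.5, 1.4]
opening: 0.0434
gripper_force: 3.0
```

Now I open.

Emit:
arm_command:
  increments:
    - [0, 0, 0, 0, 0, 0]
    - [0, 0, 0, 0, 0, 0]
    - [0, 0, 0, 0, 0, 0]
    - [0, 0, 0, 0, 0, 0]
    - [0, 0, 0, 0, 0, 0]
  fingers: -0.5

```text
t: 14.82
tool_pos: [0.6327, -0.2452, 0.2371]
orientation: [1.948, 2.465, 0.0]
force: [0.3, -0.8, 0.3]
opening: 0.0696
gripper_force: 0.0
```

Emit:
arm_command:
  increments:
    - [0, 0, -0.05, 0, 0, 0]
    - [0, 0, -0.2, 0, 0, 0]
    - [0, 0, -0.4, 0, 0, 0]
    - [0.1, 0, -0.6, 0, 0, 0]
    - [0.3, 0, -0.7, 0, 0, 0]

```text
t: 15.45
tool_pos: [0.6191, -0.1876, 0.3814]
orientation: [1.947, 2.459, 0.002]
force: [0.3, 0.8, -0.5]
opening: 0.0695
gripper_force: 0.0
```

```bash
python3 -c "
from h import *
c=snap('side','s5');b=snap('wrist','w6')
cv2.imwrite('pics/mix6.png',np.vstack([cv2.resize(c['image'][120:280,240:440,::-1],None,fx=3,fy=3,interpolation=2)[:340],b['image'][80:330,20:620,::-1]]))
go(.542,.156,.12)"
```

```text
shift [1.746 0.019 0.377] turn [ 0.002  0.001 -0.   ] pos [ 0.6193 -0.1843  0.3822] t 15.55 F [ 0.5 -0.9 -0.3] 0.06976081321953215
```

View pics/mix6.png

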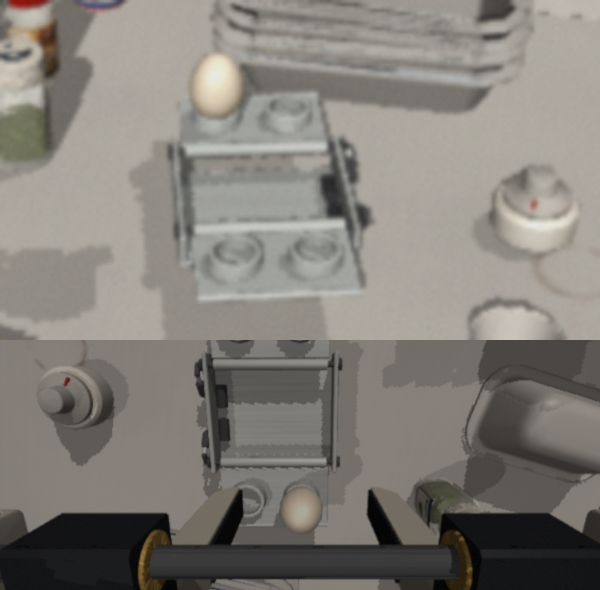

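Egg_b stands upright in the right wing's cup, both wings are still open and nothing else has moved. Next is egg_a; I'll use numerical checks only from here, since I've used all 10 views.

Emit:
arm_command:
  increments:
    - [0.2, 0, 0, 0, 0, 0]
    - [0.4, 0, 0, 0, 0, 0]
    - [0.6, 0, 0, 0, 0, 0]
    - [0.8, 0, 0, 0, 0, 0]
    - [1.0, 0.01, 0, 0, 0, 0]
  fingers: -0.6

```text
t: 16.18
tool_pos: [0.5741, 0.0089, 0.3773]
orientation: [1.948, 2.464, -0.0]
force: [0.2, 0.4, 0.3]
opening: 0.0742
gripper_force: 0.0
```

Emit:
arm_command:
  increments:
    - [0.15, 0, 0, 0, 0, 0]
    - [0.3, 0.01, 0, 0, 0, 0]
    - [0.35, 0.01, 0, 0, 0, 0]
    - [0.35, 0.01, 0, 0, 0, 0]
    - [0.35, 0.01, 0, 0, 0, 0]

```text
t: 16.8
tool_pos: [0.5605, 0.0757, 0.3771]
orientation: [1.949, 2.464, -0.001]
force: [-0.5, -0.2, 0.4]
opening: 0.0743
gripper_force: 0.0
```

```bash
python3 -c "
from h import *
c=snap('wrist','w7');print(proj('w7',[.542,.156,.038]))
u,v=map(int,proj('w7',[.542,.156,.038]));im=c['image'].astype(int)
print(im[v,u])
x0,y0=max(u-45,0),max(v-45,0);p=im[y0:y0+90,x0:x0+90]
m=((p[:,:,0]-p[:,:,2]>22)&(p[:,:,0]>120)).astype('uint8')
n,l,st,ce=cv2.connectedComponentsWithStats(m);k=1+st[1:,4].argmax();print(st[k],ce[k]);U=ce[k]+[x0,y0];print(px('w7',*U,.038))
go(.542,.156,.12)"
```

```text
(np.float64(325.04992573058536), np.float64(97.83095491833417))
[154 140 125]
[ 27  21  38  31 816] [45.23284314 35.96936275]
[0.5401 0.1648 0.038 ]
shift [0.412 0.002 0.355] turn [-0.     0.    -0.001] pos [0.5605 0.0756 0.3771] t 16.85 F [ 1.   1.1 -0.2] 0.07457444192811763
```

```bash
python3 -c "
from h import *
im=cv2.imread('pics/w7.png').astype(int);p=im[40:160,265:385]
for th in(8,12,16,20):
  m=((p[:,:,2]-p[:,:,0]>th)&(p[:,:,2]>60)).astype('uint8')
  n,l,st,ce=cv2.connectedComponentsWithStats(m);k=1+st[1:,4].argmax();print(th,st[k],ce[k]);b=st[k]
  print(px('w7',265+b[0]+b[2]/2-.5,40+b[1]+b[3]/2-.5,.038))
q=cv2.imread('pics/w7.png')[98,285:365].tolist();print(q[::4]);print(cv2.imread('pics/w7.png')[60:135:4,325].tolist())"
```

```text
8 [   0    0  120  110 5403] [50.26540811 28.69294836]
[0.5408 0.1588 0.038 ]
12 [  38   32   45   47 1583] [59.75805433 54.77953253]
[0.5414 0.1585 0.038 ]
16 [  39   32   43   43 1331] [59.53719008 52.6093163 ]
[0.5409 0.1603 0.038 ]
20 [  40   33   42   34 1004] [60.22609562 49.49003984]
[0.5407 0.1635 0.038 ]
[[122, 129, 135], [119, 125, 131], [85, 87, 88], [86, 88, 89], [85, 88, 89], [73, 83, 91], [88, 100, 109], [101, 114, 125], [112, 128, 140], [122, 138, 150], [120, 135, 148], [115, 130, 143], [110, 125, 137], [102, 116, 126], [89, 102, 112], [75, 85, 92], [73, 76, 76], [74, 76, 77], [74, 76, 76], [73, 75, 75]]
[[95, 98, 101], [53, 54, 56], [61, 62, 64], [98, 107, 114], [132, 149, 164], [141, 160, 168], [150, 167, 168], [157, 168, 169], [146, 164, 168], [130, 146, 159], [109, 124, 135], [94, 106, 116], [78, 89, 97], [70, 79, 87], [59, 66, 73], [58, 60, 62], [59, 61, 62], [60, 62, 63], [59, 62, 63]]
```

Emit:
arm_command:
  increments:
    - [0.15, 0, 0, 0, 0, 0]
    - [0.3, 0, 0.1, 0, 0, 0]
    - [0.4, 0, 0.2, 0, 0, 0]
    - [0.417, 0, 0.33, 0, 0, 0]
    - [0.417, 0, 0.36, 0, 0, 0]

```text
t: 17.48
tool_pos: [0.5401, 0.1576, 0.3023]
orientation: [-1.946, -2.463, 0.006]
force: [-0.2, -0.6, -0.4]
opening: 0.0743
gripper_force: 0.0
```

Emit:
arm_command:
  increments:
    - [0, 0, 0.15, 0, 0, 0]
    - [0, 0, 0.3, 0, 0, 0]
    - [0, 0, 0.42, 0, 0, 0]
    - [0, 0, 0.495, 0, 0, 0]
    - [0, 0, 0.495, 0, 0, 0]

```text
t: 18.1
tool_pos: [0.5407, 0.1574, 0.2053]
orientation: [-1.948, -2.463, 0.002]
force: [0.5, 0.0, -0.4]
opening: 0.0748
gripper_force: 0.0
```

```bash
python3 -c "
from h import *
go(.5415,.157,.0195)
for f in('w4','w8'):
  if f=='w8': snap('wrist','w8')
  p=cv2.imread('pics/%s.png'%f).astype(int)[190:284,250:400]
  m=((p[:,:,2]-p[:,:,0]>16)&(p[:,:,2]>60)).astype('uint8');m=cv2.morphologyEx(m,cv2.MORPH_OPEN,np.ones((9,9),np.uint8))
  n,l,st,ce=cv2.connectedComponentsWithStats(m);k=1+st[1:,4].argmax();print(st[k],ce[k])
go(.5415,.157,.0195)"
```

```text
shift [-0.003  0.003 -0.001] turn [-0.001 -0.    -0.001] pos [0.5407 0.1574 0.2053] t 18.1 F [ 0.5  0.  -0.4] 0.07478498871433104
[  33   15   83   79 5496] [74.25709607 56.75      ]
[  38   23   81   71 4905] [77.86381244 60.76962283]
shift [-0.003  0.001  0.005] turn [-0.     0.    -0.001] pos [0.5412 0.1576 0.2065] t 18.15 F [0.1 0.6 0. ] 0.07435421761915134
```

Emit:
arm_command:
  increments:
    - [-0.005, 0.006, 0, 0, 0, 0]
    - [-0.005, 0.006, 0, 0, 0, 0]
    - [-0.005, 0.006, 0, 0, 0, 0]
    - [-0.005, 0.006, 0, 0, 0, 0]
    - [-0.005, 0.006, 0, 0, 0, 0]
  fingers: -0.05
  force: 5

```text
t: 18.77
tool_pos: [0.5424, 0.1572, 0.2062]
orientation: [1.948, 2.465, 0.0]
force: [-0.1, -0.5, -0.2]
opening: 0.0487
gripper_force: 0.0
```

Emit:
arm_command:
  increments:
    - [0, 0, 0, 0, 0, 0]
    - [0, 0, 0, 0, 0, 0]
    - [0, 0, 0, 0, 0, 0]
    - [0, 0, 0, 0, 0, 0]
    - [0, 0, 0, 0, 0, 0]
  fingers: 0.2

```text
t: 19.4
tool_pos: [0.5421, 0.1571, 0.206]
orientation: [-1.947, -2.465, 0.001]
force: [-5.7, -1.9, 3.6]
opening: 0.0431
gripper_force: 5.0
```

Emit:
arm_command:
  increments:
    - [0, 0, -0.03, 0, 0, 0]
    - [0, 0, -0.1, 0, 0, 0]
    - [0, 0, -0.25, 0, 0, 0]
    - [0, 0, -0.4, 0, 0, 0]
    - [0, 0, -0.5, 0, 0, 0]

```text
t: 20.02
tool_pos: [0.543, 0.1573, 0.3091]
orientation: [1.946, 2.463, 0.004]
force: [-0.2, 0.2, -1.1]
opening: 0.0434
gripper_force: 5.0
```

```bash
python3 -c "
from h import *
print(read_state()['gripper_force']);go(.5345,-.083,.11)"
```

```text
4.999943096190691
shift [-1.159 -0.32   0.064] turn [ 0.001  0.    -0.001] pos [0.543  0.1573 0.3091] t 20.025 F [-0.2  0.2 -1.1] 0.043390911553453225
```

Emit:
arm_command:
  increments:
    - [-0.08, -0.02, -0.05, 0, 0, 0]
    - [-0.22, -0.06, -0.1, 0, 0, 0]
    - [-0.38, -0.11, -0.1, 0, 0, 0]
    - [-0.55, -0.16, -0.1, 0, 0, 0]
    - [-0.7, -0.2, -0.1, 0, 0, 0]

```text
t: 20.65
tool_pos: [0.5352, 0.0096, 0.3254]
orientation: [-1.948, -2.464, 0.002]
force: [-0.8, 0.3, -0.1]
opening: 0.0429
gripper_force: 5.0
```

Emit:
arm_command:
  increments:
    - [-0.15, -0.04, 0, 0, 0, 0]
    - [-0.3, -0.08, 0, 0, 0, 0]
    - [-0.4, -0.11, 0, 0, 0, 0]
    - [-0.45, -0.117, 0, 0, 0, 0]
    - [-0.458, -0.117, 0, 0, 0, 0]

```text
t: 21.28
tool_pos: [0.534, -0.0835, 0.3257]
orientation: [-1.949, -2.463, 0.001]
force: [-0.1, 1.4, -0.1]
opening: 0.0431
gripper_force: 5.0
```

Emit:
arm_command:
  increments:
    - [0, 0, 0, 0, 0, 0]
    - [0, 0, 0, 0, 0, 0]
    - [0, 0, 0.05, 0, 0, 0]
    - [0, 0, 0.1, 0, 0, 0]
    - [0, 0, 0.1, 0, 0, 0]

```text
t: 21.9
tool_pos: [0.5336, -0.0825, 0.3044]
orientation: [-1.946, -2.463, 0.002]
force: [-1.1, 0.2, -0.5]
opening: 0.0428
gripper_force: 5.0
```

```bash
python3 -c "
from h import *
go(.5348,-.0829,.0515)
c=snap('wrist','w9');go(.5348,-.0829,.0515)
g=cv2.GaussianBlur(cv2.cvtColor(c['image'],cv2.COLOR_RGB2GRAY),(3,3),0)
for f,uv in[('w9',None)]:
  for p in([.5348,-.0829,.049],[.5911,-.0695,.049]): print(proj(f,p))
  h=cv2.HoughCircles(g[120:300],cv2.HOUGH_GRADIENT,1,30,param1=80,param2=15,minRadius=18,maxRadius=30);print(None if h is None else (h[0]+[0,120,0])[:8].round(1).tolist())"
```

```text
shift [-0.004  0.006  0.334] turn [-0.001 -0.    -0.001] pos [ 0.5336 -0.0825  0.3044] t 21.9 F [-1.1  0.2 -0.5] 0.042846096949251206
shift [-0.002  0.005  0.338] turn [-0.001 -0.    -0.001] pos [ 0.5339 -0.0827  0.3051] t 21.95 F [-0.6  0.5  0.1] 0.04320018003102192
(np.float64(326.73510972776063), np.float64(207.2895155463709))
(np.float64(401.8567463993653), np.float64(207.34814197512054))
[[397.5, 207.5, 22.2], [324.5, 208.5, 20.1], [117.5, 272.5, 29.4]]
```

```bash
python3 -c "
from h import *
for f,x0 in(('w5',220),('w9',290)):
  g=cv2.cvtColor(cv2.imread('pics/%s.png'%f),cv2.COLOR_BGR2GRAY)[170:240,x0:x0+150];g=cv2.GaussianBlur(cv2.resize(g,None,fx=4,fy=4,interpolation=2),(7,7),0)
  for r in((66,84),(84,104)):
    h=cv2.HoughCircles(g,cv2.HOUGH_GRADIENT,1,150,param1=60,param2=12,minRadius=r[0],maxRadius=r[1])
    for q in ([] if h is None else h[0][:3]): print(f,q/4+[x0,170,0],px(f,q[0]/4+x0,q[1]/4+170,.049))"
```

```text
w5 [251.375      208.375       19.95000076] [ 0.5761 -0.2591  0.049 ]
w5 [326.375      208.375       19.60000038] [ 0.6324 -0.2457  0.049 ]
w5 [253.625      208.375       21.85000038] [ 0.5777 -0.2587  0.049 ]
w5 [324.625      206.875       21.89999962] [ 0.6308 -0.2449  0.049 ]
w9 [396.625      208.625       20.85000038] [ 0.5875 -0.0714  0.049 ]
w9 [324.625      208.375       19.72500038] [ 0.5334 -0.0841  0.049 ]
w9 [397.625      208.125       21.82500076] [ 0.5881 -0.0709  0.049 ]
w9 [324.625      207.125       23.72500038] [ 0.5332 -0.0831  0.049 ]
```

Emit:
arm_command:
  increments:
    - [-0.005, -0.004, 0.05, 0, 0, 0]
    - [-0.005, -0.004, 0.12, 0, 0, 0]
    - [-0.005, -0.004, 0.2, 0, 0, 0]
    - [-0.005, -0.004, 0.26, 0, 0, 0]
    - [-0.005, -0.004, 0.29, 0, 0, 0]

```text
t: 22.58
tool_pos: [0.5333, -0.0839, 0.2467]
orientation: [-1.947, -2.464, 0.001]
force: [-0.6, -0.3, -0.0]
opening: 0.043
gripper_force: 5.0
```

Emit:
arm_command:
  increments:
    - [0, 0, 0.01, 0, 0, 0]
    - [0, 0, 0.02, 0, 0, 0]
    - [0, 0, 0.03, 0, 0, 0]
    - [0, 0, 0.04, 0, 0, 0]
    - [0, 0, 0.045, 0, 0, 0]

```text
t: 23.2
tool_pos: [0.5337, -0.084, 0.2391]
orientation: [1.948, 2.465, 0.0]
force: [0.3, -0.2, 0.2]
opening: 0.0432
gripper_force: 5.0
```

Emit:
arm_command:
  increments:
    - [0, 0, 0.003, 0, 0, 0]
    - [0, 0, 0.006, 0, 0, 0]
    - [0, 0, 0.007, 0, 0, 0]
    - [0, 0, 0.007, 0, 0, 0]
    - [0, 0, 0.007, 0, 0, 0]

```text
t: 23.82
tool_pos: [0.5337, -0.0841, 0.2379]
orientation: [1.948, 2.465, -0.0]
force: [-2.3, -1.7, 5.1]
opening: 0.0429
gripper_force: 5.0
```

Emit:
arm_command:
  increments:
    - [-0.003, -0.004, 0, 0, 0, 0]
    - [-0.003, -0.006, 0, 0, 0, 0]
    - [-0.003, -0.006, 0, 0, 0, 0]
    - [-0.003, -0.006, 0, 0, 0, 0]
    - [-0.003, -0.006, 0, 0, 0, 0]

```text
t: 24.45
tool_pos: [0.5329, -0.0848, 0.2379]
orientation: [1.947, 2.465, 0.001]
force: [3.6, 1.5, 1.5]
opening: 0.0432
gripper_force: 5.0
```

Emit:
arm_command:
  increments:
    - [0, 0, 0, 0, 0, 0]
    - [0, 0, 0, 0, 0, 0]
    - [0, 0, 0, 0, 0, 0]
    - [0, 0, 0, 0, 0, 0]
    - [0, 0, 0, 0, 0, 0]
  force: 3

```text
t: 25.08
tool_pos: [0.5328, -0.0849, 0.2379]
orientation: [1.948, 2.465, 0.0]
force: [4.3, 2.5, 2.2]
opening: 0.0434
gripper_force: 3.0
```

Emit:
arm_command:
  increments:
    - [0, 0, 0, 0, 0, 0]
    - [0, 0, 0, 0, 0, 0]
    - [0, 0, 0, 0, 0, 0]
    - [0, 0, 0, 0, 0, 0]
    - [0, 0, 0, 0, 0, 0]
  fingers: -0.5

```text
t: 25.7
tool_pos: [0.5326, -0.0849, 0.2377]
orientation: [-1.948, -2.465, 0.0]
force: [-0.8, -0.5, -1.2]
opening: 0.0693
gripper_force: 0.0
```

Emit:
arm_command:
  increments:
    - [0, 0, -0.05, 0, 0, 0]
    - [0, 0, -0.2, 0, 0, 0]
    - [0, 0, -0.4, 0, 0, 0]
    - [0, 0, -0.6, 0, 0, 0]
    - [0, 0, -0.7, 0, 0, 0]

```text
t: 26.32
tool_pos: [0.5332, -0.085, 0.3812]
orientation: [1.945, 2.462, 0.003]
force: [-0.7, 0.3, -0.0]
opening: 0.0697
gripper_force: 0.0
```

Emit:
arm_command:
  increments:
    - [0, 0, 0, 0, 0, 0]
    - [0, 0, 0, 0, 0, 0]
    - [0, 0, 0, 0, 0, 0]
    - [0, 0, 0, 0, 0, 0]
    - [0, 0, 0, 0, 0, 0]

```text
t: 26.95
tool_pos: [0.5326, -0.0848, 0.3772]
orientation: [-1.947, -2.464, 0.001]
force: [-0.6, 0.5, 0.4]
opening: 0.0697
gripper_force: 0.0
```

```bash
python3 -c "
from h import *
go(.53,-.08)
def eggs(f,box):
  u0,v0,u1,v1=box;p=cv2.imread('pics/%s.png'%f).astype(int)[v0:v1,u0:u1]
  m=((p[:,:,2]-p[:,:,0]>25)&(p[:,:,2]>100)).astype('uint8');n,l,st,ce=cv2.connectedComponentsWithStats(m)
  for k in range(1,n):
    if st[k,4]>60: print(f,st[k]+[u0,v0,0,0,0],ce[k].round(1)+[u0,v0])
snap('side','s9');eggs('s5',(270,120,380,340));eggs('s9',(270,120,380,340))
snap('scene','c9');eggs('c9',(230,150,420,290))
for p in([.6325,-.245,.070],[.533,-.084,.070]): print(proj('s9',p),proj('c9',p))"
```

```text
shift [ 0.027 -0.007  0.   ] turn [-0.    -0.    -0.001] pos [ 0.5326 -0.0848  0.3772] t 26.95 F [-0.6  0.5  0.4] 0.06968812089903706
s5 [304 137  17  22 249] [311.8 148.3]
s5 [313 281  23  26 448] [324.2 293.7]
s9 [325 120   7  28 120] [327.9 132.2]
s9 [370 120   9  26 103] [373.8 130.6]
s9 [304 137  17  22 247] [311.7 148.3]
s9 [336 183  20  23 312] [345.3 194.8]
c9 [346 150  17  10 158] [353.9 154.2]
c9 [416 150   4  62 165] [418.  181.2]
c9 [346 164  16  18 209] [354.  172.4]
c9 [366 174  18  21 254] [374.7 184.9]
c9 [340 202  19  24 324] [349.2 214. ]
c9 [231 208  27  18 344] [243.7 216. ]
(np.float64(311.77626289998824), np.float64(148.25829953643472)) (np.float64(373.90325244582493), np.float64(185.70910635221009))
(np.float64(345.5635742626181), np.float64(194.3160378149284)) (np.float64(348.76945805960855), np.float64(214.3936391407551))
```

```bash
python3 -c "
from plant import *
print(close_job())"
```

```text
the job is handed in; nothing more can be done
None
```

Both wings are open, and each holds one egg set upright in a cup. The gripper is open and clear of everything; I handed the job in at about 27 s, and it returned no verdict. I checked the second egg's seating only by measuring the camera images, because my 10 picture views were used up.

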